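Press a bush home with the ratchet press

TASK

Pump the red trigger of the ratchet press from above until its ram has pressed the brass bush fully home in the grey bearing block and the trigger goes hard; stop there, do not force the trigger (stay under 25 N). Then press the yellow release pad so that the ram springs all the way back, and leave the press with both levers let go and the bush still home. Move the ram and the bush only with the levers, never by pushing them directly, and leave the other things on the table alone.

Things in the scene. Friction and masses are not known exactly. Their poses are not given: they have to be found in the camera images.
- press: blue and dark-steel ratchet press on a 318 x 80 x 8 mm plate fixed to the table. Origin: on the table under the trigger's pivot; x axis: the way the ram advances; z up. Along x in mm: plate -103 to 215, red trigger pad about -68, blue pivot cheeks -14 to 14 (86 high), yellow release pad 36, its cheeks 52 to 72 (51 high), ram face 118 when back, bearing block beyond (centre 170 to 192)
- trigger_pad (a point): centre of the top of the red trigger pad (36 x 28 mm), 108 mm above the table when let go. Pressed straight down with closed fingertips it sinks 50 mm on a 75 mm arc about the pivot; 44 mm is plenty. Spring 1 to 3 N; a stroke that pushes the bush takes 5 to 13 N; with the bush home it goes hard part-way down, at 3 to 5 N per mm; the bottom of its travel is hard too. Springs up when let go
- trigger (a joint): trigger angle in rad: 0 let go (up), 0.70 fully down. About the first 0.2 is idle; a stroke to 0.65 advances the ram by one or two teeth (7 mm each); let go, the ram falls back up to 6 mm on to the last tooth passed, where a pawl holds it. Strokes under about 0.45 may gain no tooth
- release_pad (a point): centre of the upper face of the yellow release pad (24 x 24 mm), 58 mm above the table. Pressed straight down with closed fingertips it sinks up to 8 mm and lifts the pawl. That takes 3 to 5 N, or up to about 10 N if the pawl holds the ram squeezed on the bush; it may kick briefly as the ram flies back. Springs up when let go
- release (a joint): release angle in rad: 0 to 0.05 let go, 0.3 fully down; above about 0.16 the ram is free and springs back in about half a second
- ram (a joint): ram advance in m: 0 fully back, at most 0.062. Driven by the trigger, drawn back by a 3 to 4 N spring
- ram_face (a point): centre of the flat round black rubber face of the ram (22 mm across), 25 mm above the table; the rubber yields 1 mm at 20 N
- bush (a joint): depth of the bush in m, along the press's x: 0.026 is fully home (its collar against the block); it starts at 0 to 0.012. It moves with about 5 N of friction and stays where it is pushed
- bush_face (a point): centre of the front face of the bush's brass collar (32 mm across, 5 mm thick), 25 mm above the table, facing the ram
- bearing_block: grey bearing block, 30 x 74 x 40 mm, bolted to the press (it does not move); origin under its centre, axes as the press; the collar's front face stands 20 mm before its centre when the bush is home
- mug: white dotted mug, 82 x 114 x 91 mm, bystander; origin under its centre
- hex_coupling: dark hexagonal coupling, 36 x 41 x 40 mm, bystander; origin under its centre

How it is judged (in metres and radians):
On the way, in this order (a step that is already met when the one before it is completed fails the run):
1. the bush is pressed fully home and the ram bears on it firmly (value of joint bush above 0.0252 m and contact force between ram and bush above 8 N), for 0.05 s.
2. the release has let the ram spring back (value of joint ram below 0.003 m), for 0.1 s.
At the end, for the whole second after the job is handed in: The bush is home (depth over 25.2 mm of 26), the ram fully back (within 3 mm), trigger and release both let go and sprung up (value of joint bush above 0.0252 m and value of joint ram below 0.003 m and value of joint trigger below 0.06 rad and value of joint release below 0.08 rad); the robot touches nothing.
It fails at once if the trigger is forced: over 25 N on it (contact force between any of the fingers, the arm and trigger above 25 N).
It fails at once if the robot pushes the ram or the bush directly (contact force between any of the fingers, the arm and ram above 3 N or contact force between any of the fingers, the arm and bush above 3 N).
It fails at once if a bystander is moved by more than 15 mm (distance of any of mug, hex_coupling from where it was at the start of the episode above 0.015 m).
It also fails if it takes over 48 s, if anything falls off the work surface, if the arm or the gripper's body presses on something with over 40 N, if the wrist force passes 120 N, or if a joint passes its speed limit or range.

ROBOT

A 7-joint arm with a two-finger parallel gripper is mounted at the origin on a cart in front of the work surface, level with it; the furniture and walls round the work are solid. World frame = base frame: x ahead of the robot, y to its left, z up, the work surface at z = 0. Lengths are in mm, angles in rad, forces in N, time in s.
With the tool pointing down it reaches from about 425 to 925 mm from the base axis. Payload 6.8 kg.
Tool frame: the origin (TCP) lies between the finger pads; the fingertips stand 22 mm ahead of it and the grasp point (between the pads) lies 3 mm ahead of it; x points along the fingers, z is the direction in which the jaws open and shut, and the axes are right-handed (so a half turn about x gives the same grasp; the last joint's range is limited). The gripper opens to 85 mm and grips with 20 to 120 N. Pads are 22 mm wide; open, the fingers measure 114 mm over their backs; the gripper's body (76 mm by 85 mm) begins 54 mm behind the grasp point. The pads swing forward as they close: fully open they stand 13 mm farther back than shut.
Start: joints at [1.213, 0.477, 0.022, 1.555, -0.011, 1.109, -0.083], TCP at [166.875, -654.064, 253.308] pointing down, gripper open.
Joint ranges: [-2.96, 2.96], [-0.34, 2.1], [-1.41, 1.46], [0.24, 2.44], [-1.37, 4.51], [0.17, 1.92], [-2.96, 2.96]. Speed limits (rad/s): [2.39, 2.39, 3.14, 3.14, 3.14, 3.14, 3.14].

INTERFACE

Orientations are given as a unit quaternion [w, x, y, z].
In Python, from rig import robot gives the robot as it stands.
- The arm moves only by the tool step_arm, never from a script. Its argument "commands" is a list of rows, each an object with "travel": the shift along the tool's x, y, z in mm, a list of three; "angular": the turn, a rotation vector about the tool's x, y, z in degrees, a list of three. In form: [{"travel": [dx, dy, dz], "angular": [ax, ay, az]}, ...]. A call has 1 to 20 rows; each row shifts and turns the commanded pose from where the row before left it, along the tool's axes as they then stand; what a row does not reach is not made up. A row lasts 1/12 s, in which the tool goes at most 41.7 mm and 7.16 degrees, less where a joint would pass 70% of its speed; a pose out of reach is approached as far as the arm can. A call with a gripper value outside its range is refused whole. "hand" is the closure, from -1 (fully open) to 1 (shut), set as the call begins (left out, the last holds). The fingers move at their own pace and stop on an object; the grip force is fixed at half the most. Time passes only in rows, so rows that do not move let the fingers close. It gives the time, the measured TCP pose, the force and the opening at its end, in the units of the state.
- robot.get_state(): the state, without advancing time (a new reading comes with each control period).
- robot.capture(name): name is "scene" or "top"; returns a dict with "frame" (400x640x3 uint8, red, green, blue), "z_map" (400x640 float32, mm along the optical axis (not along the pixel's ray), 0 where there is no reading), "fx", "fy", "cx", "cy" (pixels), "rvec" (rotation vector, rad) and "tvec" (3), from world to camera coordinates, as OpenCV has them. Camera axes: x right, y down, z forward; pixel columns grow to the right and rows downward; lengths in mm; the calibration is good to about 2 mm. A picture is of the moment at which its call begins.
- robot.finish_job(): hands the job in, once; it reports no verdict.
The state is a dict: "time_s": time; "qpos": joint angles; "qvel": joint speeds; "tau": joint torques, N m; "eef_pos": TCP position; "ee_rot": TCP orientation; "contact_force": force on the tool from outside, world axes, zero at the start; "ft_torque": the same for the moment, N m; "gripper_width": opening from 0.0 (shut) to 1.0 (fully open).
Only numpy, scipy, OpenCV 4.12 (cv2) and the standard library are available. Lean on these libraries where they do the work, as an engineer would, in place of code of your own. Each camera call takes 0.05 s, during which the arm holds its last target. There are 200 camera calls.

## Working session

There is one attempt and no reset: what is moved stays moved. The work goes in short steps, Python scripts to look and compute and a tool call to move; the robot and the scene stay as the last step left them, time stands still between calls to the robot, and variables do not carry over. Pictures are saved under pics/ and viewed, about 8 in all and at most 12, crops included, and the job is handed in when it is done.

Besides the shell and the picture viewer there is one more tool, called after "Call:" by a JSON object that holds its "fn" and its "kwargs". step_arm: Moves the arm, as the interface text tells. Its arguments: {"type":"object","properties":{"commands":{"type":"array"},"hand":{"type":"number"}},"required":["commands"]}

```bash
mkdir -p pics; cat > h.py <<'E'
import numpy as np, cv2
from rig import robot
def cap(n,save=None):
    c=robot.capture(n)
    if save: cv2.imwrite('pics/'+save,cv2.cvtColor(c['frame'],cv2.COLOR_RGB2BGR))
    return c
def cloud(c):
    z=c['z_map'].astype(float); v,u=np.indices(z.shape)
    P=np.stack([(u-c['cx'])/c['fx']*z,(v-c['cy'])/c['fy']*z,z],-1)
    R=cv2.Rodrigues(np.array(c['rvec'],float))[0]
    W=(P-np.array(c['tvec'],float).ravel())@R
    W[z==0]=np.nan
    return W
E
python3 - <<'E'
from h import *
s=robot.get_state(); print(s)
a=cap('scene');b=cap('top')
im=np.vstack([a['frame'],b['frame']])
cv2.imwrite('pics/a.png',cv2.cvtColor(cv2.resize(im,None,fx=.75,fy=.75,interpolation=cv2.INTER_AREA),cv2.COLOR_RGB2BGR))
for n,c in(('scene',a),('top',b)):
    W=cloud(c); h=cv2.cvtColor(c['frame'],cv2.COLOR_RGB2HSV); H,S,V=[h[...,i].astype(int) for i in range(3)]
    for col,m in(('red',((H<8)|(H>172))&(S>150)&(V>80)),('yel',(H>22)&(H<33)&(S>150)&(V>100)),('blue',(H>100)&(H<125)&(S>120)&(V>50))):
        ncc,l,st,ce=cv2.connectedComponentsWithStats(m.astype(np.uint8))
        for i in range(1,ncc):
            if st[i,4]>40:
                p=W[l==i]; p=p[~np.isnan(p[:,0])]
                print(n,col,st[i],np.round(np.median(p,0),1) if len(p) else None,np.round(np.percentile(p,[3,97],axis=0),0).tolist() if len(p) else None)
E
```

```text
{'time_s': 0.0, 'qpos': array([ 1.21288597,  0.47782177,  0.02230932,  1.55646425, -0.01149198,
        1.10929138, -0.08311667]), 'qvel': array([ 0.00043106,  0.00125472, -0.00027237,  0.00116861,  0.00212337,
        0.00165483, -0.0009435 ]), 'tau': array([-1.17380412e-03, -5.96452904e+01,  1.60788663e+00, -2.81197894e+01,
        1.24062819e-02,  9.52763774e-03, -1.40285181e-05]), 'eef_pos': array([ 166.73943208, -653.50573183,  252.30515838]), 'ee_rot': array([ 0.55785667,  0.43416918,  0.55894834, -0.43343952]), 'contact_force': array([-0.4259278 ,  0.62147124,  0.50040943]), 'ft_torque': array([ 0.07090401, -0.03741183,  0.02732961]), 'gripper_width': 1.0000593275161778}
scene red [466  98  24   8  65] [1236.2  343.1   11.8] [[1222.0, 308.0, 8.0], [1249.0, 377.0, 16.0]]
scene red [486 139  20  20 282] [767.9  76.6 214.2] [[762.0, 64.0, 194.0], [787.0, 92.0, 220.0]]
scene red [391 216  19  13 195] [555.3 129.4 107.2] [[544.0, 114.0, 98.0], [571.0, 147.0, 113.0]]
scene yel [347 215  12  10  82] [522.3 229.7  57.2] [[512.0, 219.0, 54.0], [534.0, 241.0, 59.0]]
scene blue [241   0 
[... 1053 characters left out ...]
 18.0], [942.0, 34.0, 196.0]]
top blue [393  64  13  16  72] [779.  100.  181.9] [[765.0, 90.0, 170.0], [801.0, 112.0, 189.0]]
top blue [410  75   8   9  48] [762.4  65.4 180.8] [[755.0, 58.0, 174.0], [772.0, 75.0, 187.0]]
top blue [368  77  24  12 118] [827.8 129.   24.4] [[823.0, 100.0, 11.0], [844.0, 152.0, 41.0]]
top blue [370 114  16  11  93] [736.6 131.6  15.9] [[725.0, 114.0, 9.0], [750.0, 149.0, 21.0]]
top blue [349 178  11  12  48] [549.3 210.2  81.5] [[545.0, 191.0, 8.0], [579.0, 217.0, 89.0]]
top blue [354 191  12  12  70] [518.2 194.8  67.1] [[514.0, 182.0, 25.0], [528.0, 205.0, 88.0]]
top blue [314 200   8  14  52] [501.4 293.5  44.7] [[486.0, 286.0, 10.0], [518.0, 300.0, 48.0]]
```

View pics/a.png

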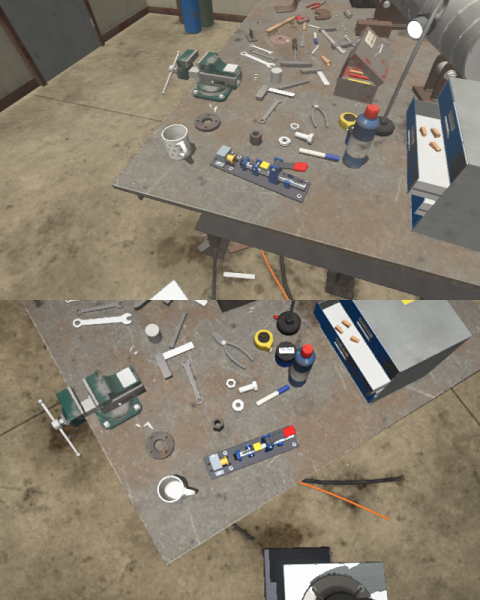

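The picture shows the press at about (345,235) in the scene view and (340,205) in the top view. The red pad is at its right end and the bearing block at its left. Next I'll fit the press frame, check for obstacles and look closer.

```bash
cat > m.py <<'E'
from h import *
c=[cap('scene'),cap('top')]
def proj(c,p):
    q,_=cv2.projectPoints(np.float64(p).reshape(-1,3),np.float64(c['rvec']),np.float64(c['tvec']),np.array([[c['fx'],0,c['cx']],[0,c['fy'],c['cy']],[0,0,1.]]),None); return q.reshape(-1,2)
def tri(pa,pb):
    Ms=[]
    for k in c:
        Ms.append(np.array([[k['fx'],0,k['cx']],[0,k['fy'],k['cy']],[0,0,1.]])@np.hstack([cv2.Rodrigues(np.float64(k['rvec']))[0],np.float64(k['tvec']).reshape(3,1)]))
    X=cv2.triangulatePoints(Ms[0],Ms[1],np.float64(pa).reshape(2,1),np.float64(pb).reshape(2,1)); return (X[:3]/X[3]).ravel()
E
python3 - <<'E'
from m import *
import json
from scipy.spatial.transform import Rotation as R
s=robot.get_state(); print(np.round(R.from_quat(s['ee_rot'],scalar_first=True).as_matrix(),3))
for n in (0,1):
    W=cloud(c[n]); h=cv2.cvtColor(c[n]['frame'],cv2.COLOR_RGB2HSV); H,S,V=[h[...,i].astype(int) for i in range(3)]
    m=((H<8)|(H>172))&(S>120)
    r=m&(np.hypot(W[...,0]-557,W[...,1]-131)<40)&(W[...,2]>90)
    y=(H>20)&(H<34)&(S>130)&(np.hypot(W[...,0]-523,W[...,1]-231)<25)&(W[...,2]>50)
    for q in(r,y):
        # mid-range of bounding rectangle of top surface
        p=W[q]; box=cv2.minAreaRect(p[:,:2].astype(np.float32)); print(n,q.sum(),p.mean(0).round(1),box, p[:,2].max().round(1))
    # plate
    pl=(W[...,2]>4)&(W[...,2]<12)&(np.hypot(W[...,0]-510,W[...,1]-240)<190)&(V<110)
    p=W[pl].astype(np.float32); print('plate',cv2.minAreaRect(p[:,:2]),len(p))
    # obstacles within r<720 above z 100
    ob=(W[...,2]>60)&(np.hypot(W[...,0],W[...,1])<700)&(W[...,0]>200)
    print('obs',[(int(x//50*50),int(yv//50*50)) for x,yv in set((a//50*50,b//50*50) for a,b in W[ob][:,:2])][:40])
crops=[]
for k in c:
    q=proj(k,[[557,131,60],[470,330,30],[510,240,20]]); u0,v0=q.min(0)-25; u1,v1=q.max(0)+25
    print(int(u0),int(v0),int(u1),int(v1))
    crops.append(cv2.resize(k['frame'][int(v0):int(v1),int(u0):int(u1)],(800,int(800*(int(v1)-int(v0))/(int(u1)-int(u0)))),interpolation=cv2.INTER_CUBIC))
im=np.vstack(crops); f=min(1,600/im.shape[0],1)
f=1
for i,x in enumerate(crops): print(x.shape)
cv2.imwrite('pics/b.png',cv2.cvtColor(cv2.resize(im,None,fx=min(1,600/im.shape[0]),fy=min(1,600/im.shape[0]),interpolation=cv2.INTER_AREA),cv2.COLOR_RGB2BGR))
E
```

```text
[[-0.     0.969  0.247]
 [ 0.001  0.247 -0.969]
 [-1.    -0.    -0.001]]
0 210 [556.5 129.9 106.5] ((559.263427734375, 131.88287353515625), (28.389511108398438, 35.68324661254883), 19.132770538330078) 114.5
0 89 [523.2 229.7  56.8] ((524.7214965820312, 230.64309692382812), (23.678361892700195, 22.276386260986328), 19.911006927490234) 60.0Traceback (most recent call last):
  File "<stdin>", line 15, in <module>
cv2.error: OpenCV(4.12.0) /io/opencv/modules/imgproc/src/convhull.cpp:143: error: (-215:Assertion failed) total >= 0 && (depth == CV_32F || depth == CV_32S) in function 'convexHull'
```

```bash
python3 - <<'E'
from m import *
for n in (0,1):
    W=cloud(c[n]); h=cv2.cvtColor(c[n]['frame'],cv2.COLOR_RGB2HSV); H,S,V=[h[...,i].astype(int) for i in range(3)]
    m=((H<8)|(H>172))&(S>120)
    r=m&(np.hypot(W[...,0]-557,W[...,1]-131)<40)&(W[...,2]>90)
    y=(H>20)&(H<34)&(S>130)&(np.hypot(W[...,0]-523,W[...,1]-231)<25)&(W[...,2]>50)
    for q in(r,y):
        p=W[q]; print(n,q.sum(),p.mean(0).round(1),cv2.minAreaRect(p[:,:2].astype(np.float32).copy()))
    ob=(W[...,2]>60)&(np.hypot(W[...,0],W[...,1])<720)&(W[...,0]>200)
    print('obs',sorted(set((int(a//50*50),int(b//50*50)) for a,b in W[ob][:,:2])))
    # block: top surface z 36..44
    d=np.array([np.cos(np.radians(109)),np.sin(np.radians(109))]); e=np.array([d[1],-d[0]])
    X=(W[...,:2]-np.array([523.5,230.5]))
    px=X@d+36; py=X@e
    b=(W[...,2]>36)&(W[...,2]<44)&(abs(py)<45)&(px>140)&(px<230)
    print('block',np.percentile(px[b],[2,50,98]).round(1),np.percentile(py[b],[2,50,98]).round(1),b.sum())
crops=[]
for k in c:
    q=proj(k,[[557,131,60],[470,330,30],[510,240,20]]); a=(q.min(0)-25).astype(int); b=(q.max(0)+25).astype(int); print(a,b)
    w=k['frame'][a[1]:b[1],a[0]:b[0]]; crops.append(cv2.resize(w,(560,int(560*w.shape[0]/w.shape[1])),interpolation=cv2.INTER_CUBIC))
im=np.vstack(crops); print([x.shape for x in crops]); f=min(1,600/im.shape[0])
cv2.imwrite('pics/b.png',cv2.cvtColor(cv2.resize(im,None,fx=f,fy=f,interpolation=cv2.INTER_AREA),cv2.COLOR_RGB2BGR))
E
```

```text
0 209 [556.4 129.9 106.6] ((558.4227294921875, 131.80287170410156), (28.475366592407227, 35.767845153808594), 18.325515747070312)
0 89 [523.1 229.6  57.1] ((524.0697631835938, 229.9907989501953), (23.392690658569336, 22.157398223876953), 18.117095947265625)
obs [(300, 450), (300, 500), (350, 400), (350, 450), (350, 500), (400, 450), (400, 500), (500, 100), (500, 150), (500, 200), (550, 100), (550, 150), (550, 200), (650, -250), (650, -200), (650, -150), (650, -100), (700, -200), (700, -150), (700, -100)]
block [142.7 166.  192.5] [-22.5  -8.4  20. ] 63
1 172 [558.7 133.9 108. ] ((559.560546875, 133.364013671875), (29.682676315307617, 34.3397102355957), 19.972503662109375)
1 89 [524.1 232.7  57.5] ((524.0425415039062, 232.86447143554688), (23.65673828125, 22.50489616394043), 18.97478675842285)
obs [(300, 450), (300, 500), (350, 400), (350, 450), (350, 500), (400, 450), (400, 500), (500, 100), (500, 150), (500, 200), (550, 100), (550, 150), (550, 200), (650, -200), (650, -150), (650, -100), (700, -200), (700, -150), (700, -100)]
block [145.9 161.5 192.8] [-22.4  -3.3  14.3] 52
[281 190] [422 261]
[278 155] [408 245]
[(281, 560, 3), (387, 560, 3)]
```

View pics/b.png

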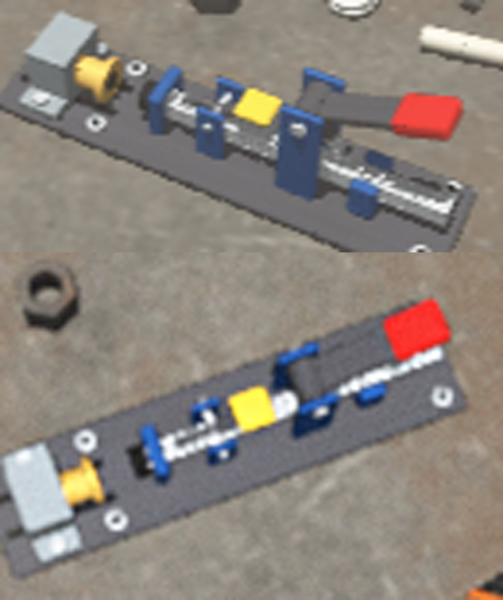

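The crop shows, from right to left, the red pad, blue cheeks, yellow release pad, ram with black face, brass bush (well out) and grey block. Press frame: origin (536.3, 197.1), x axis at 109°. I'll shut the fingers and turn the tool so that its y axis lies along the press x axis.

Call:
{"fn": "step_arm", "kwargs": {"commands": [{"travel": [0, 0, 0], "angular": [-6.8, 0, 0]}, {"travel": [0, 0, 0], "angular": [-6.8, 0, 0]}, {"travel": [0, 0, 0], "angular": [-6.8, 0, 0]}, {"travel": [0, 0, 0], "angular": [-6.8, 0, 0]}, {"travel": [0, 0, 0], "angular": [-6.8, 0, 0]}, {"travel": [0, 0, 0], "angular": [-6.8, 0, 0]}, {"travel": [0, 0, 0], "angular": [-6.8, 0, 0]}, {"travel": [0, 0, 0], "angular": [-6.8, 0, 0]}, {"travel": [0, 0, 0], "angular": [-6.8, 0, 0]}, {"travel": [0, 0, 0], "angular": [-6.8, 0, 0]}, {"travel": [0, 0, 0], "angular": [-6.8, 0, 0]}, {"travel": [0, 0, 0], "angular": [-6.8, 0, 0]}, {"travel": [0, 0, 0], "angular": [-6.8, 0, 0]}, {"travel": [0, 0, 0], "angular": [-6.3, 0, 0]}], "hand": 1}}

```text
time_s: 1.47
eef_pos: [166.7, -654.1, 253.2]
ee_rot: [0.697, -0.119, 0.697, 0.119]
contact_force: [-0.4, 0.0, 0.5]
gripper_width: 0.003
```

Call:
{"fn": "step_arm", "kwargs": {"commands": [{"travel": [0, 18.3, 29.5], "angular": [0, 0, 0]}, {"travel": [0, 18.3, 29.5], "angular": [0, 0, 0]}, {"travel": [0, 18.3, 29.5], "angular": [0, 0, 0]}, {"travel": [0, 18.3, 29.5], "angular": [0, 0, 0]}, {"travel": [0, 18.3, 29.5], "angular": [0, 0, 0]}, {"travel": [0, 18.3, 29.5], "angular": [0, 0, 0]}, {"travel": [0, 18.3, 29.5], "angular": [0, 0, 0]}, {"travel": [0, 18.3, 29.5], "angular": [0, 0, 0]}, {"travel": [0, 18.3, 29.5], "angular": [0, 0, 0]}, {"travel": [0, 18.3, 29.5], "angular": [0, 0, 0]}, {"travel": [0, 18.3, 29.5], "angular": [0, 0, 0]}, {"travel": [0, 18.3, 29.5], "angular": [0, 0, 0]}, {"travel": [0, 0, 0], "angular": [0, 0, 0]}]}}

```text
time_s: 2.55
eef_pos: [435.2, -324.1, 254.0]
ee_rot: [0.698, -0.12, 0.695, 0.121]
contact_force: [1.1, 0.8, 0.0]
gripper_width: -0.002
```

Call:
{"fn": "step_arm", "kwargs": {"commands": [{"travel": [0, 29.9, 20.4], "angular": [0, 0, 0]}, {"travel": [0, 29.9, 20.4], "angular": [0, 0, 0]}, {"travel": [0, 29.9, 20.4], "angular": [0, 0, 0]}, {"travel": [0, 29.9, 20.4], "angular": [0, 0, 0]}, {"travel": [0, 29.9, 20.4], "angular": [0, 0, 0]}, {"travel": [0, 29.9, 20.4], "angular": [0, 0, 0]}, {"travel": [0, 29.9, 20.4], "angular": [0, 0, 0]}, {"travel": [0, 29.9, 20.4], "angular": [0, 0, 0]}, {"travel": [0, 29.9, 20.4], "angular": [0, 0, 0]}, {"travel": [0, 29.9, 20.4], "angular": [0, 0, 0]}, {"travel": [0, 29.9, 20.4], "angular": [0, 0, 0]}, {"travel": [0, 29.9, 20.4], "angular": [0, 0, 0]}, {"travel": [0, 29.9, 20.4], "angular": [0, 0, 0]}, {"travel": [25, 0, 0], "angular": [0, 0, 0]}, {"travel": [25, 0, 0], "angular": [0, 0, 0]}, {"travel": [25, 0, 0], "angular": [0, 0, 0]}, {"travel": [25, 0, 0], "angular": [0, 0, 0]}, {"travel": [0, 0, 0], "angular": [0, 0, 0]}, {"travel": [0, 0, 0], "angular": [0, 0, 0]}]}}

```text
time_s: 4.13
eef_pos: [553.5, 122.3, 152.6]
ee_rot: [0.696, -0.117, 0.698, 0.117]
contact_force: [-0.3, -0.4, -0.1]
gripper_width: 0.001
```

```bash
python3 - <<'E'
from m import *
from scipy.spatial.transform import Rotation as R
s=robot.get_state(); print(s['eef_pos'],s['contact_force'],s['qpos']); print(R.from_quat(s['ee_rot'],scalar_first=True).as_matrix().round(3))
d=np.array([np.cos(np.radians(109)),np.sin(np.radians(109))]); O=np.array([536.3,197.1])
crops=[]
for k in c:
    q=proj(k,[[557,131,140],[470,330,30],[510,240,20]]); a=(q.min(0)-25).astype(int); b=(q.max(0)+25).astype(int); print(a,b)
    w=k['frame'][a[1]:b[1],a[0]:b[0]]; crops.append(cv2.resize(w,(560,int(560*w.shape[0]/w.shape[1])),interpolation=cv2.INTER_CUBIC))
    # block/bush candidates projected: ram face, block at various
    W=cloud(k); X=(W[...,:2]-O); px=X@d; py=X@np.array([-d[1],d[0]])
    h=cv2.cvtColor(k['frame'],cv2.COLOR_RGB2HSV)
    g=(W[...,2]>30)&(W[...,2]<46)&(abs(py)<45)&(px>130)&(px<230)&(h[...,1]<70)&(h[...,2]>90)
    br=(W[...,2]>8)&(W[...,2]<46)&(abs(py)<25)&(px>110)&(px<200)&(h[...,1]>110)&(h[...,0]>14)&(h[...,0]<30)
    for m in(g,br): print(m.sum(),np.percentile(px[m],[1,5,50,95,99]).round(1),np.percentile(py[m],[2,98]).round(1))
im=np.vstack(crops); f=min(1,600/im.shape[0]); print([x.shape for x in crops],f)
cv2.imwrite('pics/c.png',cv2.cvtColor(cv2.resize(im,None,fx=f,fy=f,interpolation=cv2.INTER_AREA),cv2.COLOR_RGB2BGR))
E
```

```text
[555.09873651 123.05779947 154.84317448] [0.25615236 0.86629041 0.72846202] [ 0.17840453  0.49882424 -0.65487243  1.87063501  0.38218301  0.8977203
 -0.32815454]
[[ 0.002 -0.326  0.946]
 [ 0.001  0.946  0.326]
 [-1.    -0.     0.002]]
[281 185] [427 255]Traceback (most recent call last):
  File "<stdin>", line 14, in <module>
    return _quantile_unchecked(
        a, q, axis, out, overwrite_input, method, keepdims, weights)
    return _ureduce(a,
                    func=_quantile_ureduce_func,
    ...<5 lines>...
                    overwrite_input=overwrite_input,
                    method=method)
    r = func(a, **kwargs)
    result = _quantile(arr,
                       quantiles=q,
    ...<2 lines>...
                       out=out,
                       weights=wgt)
    slices_having_nans = np.isnan(arr[-1, ...])
                                  ~~~^^^^^^^^^
IndexError: index -1 is out of bounds for axis 0 with size 0
```

Call:
{"fn": "step_arm", "kwargs": {"commands": [{"travel": [0, 5, 6], "angular": [0, 0, 0]}, {"travel": [0, 0, 0], "angular": [0, 0, 0]}, {"travel": [0, 0, 0], "angular": [0, 0, 0]}]}}

```text
time_s: 4.48
eef_pos: [559.1, 130.4, 154.6]
ee_rot: [0.698, -0.117, 0.697, 0.117]
contact_force: [0.4, -0.3, -0.6]
gripper_width: 0.001
```

```bash
cat > look.py <<'E'
from m import *
import sys
s=robot.get_state(); print(s['time_s'],s['eef_pos'].round(1),s['contact_force'].round(1))
d=np.array([np.cos(np.radians(109)),np.sin(np.radians(109))]); O=np.array([536.3,197.1]); crops=[]
for k in c:
    q=proj(k,[[557,131,110],[470,330,30],[510,240,20]]); a=(q.min(0)-25).astype(int); b=(q.max(0)+25).astype(int); print(a,b)
    w=k['frame'][a[1]:b[1],a[0]:b[0]]; crops.append(cv2.resize(w,(560,int(560*w.shape[0]/w.shape[1])),interpolation=cv2.INTER_CUBIC))
    W=cloud(k); X=(W[...,:2]-O); px=X@d; py=X@np.array([-d[1],d[0]])
    h=cv2.cvtColor(k['frame'],cv2.COLOR_RGB2HSV)
    g=(W[...,2]>34)&(W[...,2]<46)&(abs(py)<45)&(px>130)&(px<230)&~((h[...,1]>110)&(h[...,0]<32))
    br=(W[...,2]>8)&(W[...,2]<46)&(abs(py)<25)&(px>110)&(px<200)&(h[...,1]>110)&(h[...,0]>10)&(h[...,0]<32)
    for m in(g,br):
        if m.any(): print(m.sum(),np.percentile(px[m],[1,5,25,50,95,99]).round(1),np.percentile(py[m],[2,98]).round(1))
im=np.vstack(crops); f=min(1,600/im.shape[0]); print([x.shape for x in crops],f)
cv2.imwrite('pics/'+sys.argv[1],cv2.cvtColor(cv2.resize(im,None,fx=f,fy=f,interpolation=cv2.INTER_AREA),cv2.COLOR_RGB2BGR))
E
python3 look.py c.png
```

```text
4.5833 [558.5 129.6 153.9] [-0.4  0.  -0.6]
[281 190] [425 255]
[278 150] [411 245]
68 [166.2 167.7 174.9 180.7 195.9 197.7] [-21.   23.6]
89 [142.3 143.1 147.7 152.6 163.7 164.5] [-13.6  15. ]
[(252, 560, 3), (400, 560, 3)] 0.9202453987730062
```

View pics/c.png

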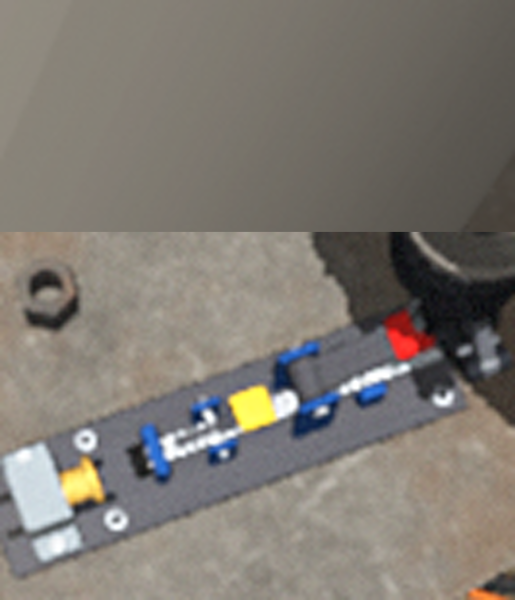

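The arm now blocks the scene camera, so I'll use the top view, which shows the gripper over the red pad at (410,335) in the crop. The bush face is about 19 mm short of home. The ram needs about 43 mm in all. First stroke.

Call:
{"fn": "step_arm", "kwargs": {"commands": [{"travel": [10, 0, 0], "angular": [0, 0, 0]}, {"travel": [10, 0, 0], "angular": [0, 0, 0]}, {"travel": [7, 0, 0], "angular": [0, 0, 0]}, {"travel": [7, 0, 0], "angular": [0, 0, 0]}, {"travel": [7, 0, 0], "angular": [0, 0, 0]}, {"travel": [7, 0, 0], "angular": [0, 0, 0]}, {"travel": [7, 0, 0], "angular": [0, 0, 0]}, {"travel": [7, 0, 0], "angular": [0, 0, 0]}, {"travel": [4, 0, 0], "angular": [0, 0, 0]}, {"travel": [0, 0, 0], "angular": [0, 0, 0]}, {"travel": [0, 0, 0], "angular": [0, 0, 0]}]}}

```text
time_s: 5.5
eef_pos: [558.2, 128.9, 87.1]
ee_rot: [0.697, -0.117, 0.698, 0.116]
contact_force: [-1.0, -2.8, 5.2]
gripper_width: -0.002
```

```bash
cat > ram.py <<'E'
from m import *
import sys
k=c[1]; s=robot.get_state(); print(s['time_s'],s['eef_pos'].round(1),s['contact_force'].round(1))
d=np.array([np.cos(np.radians(109)),np.sin(np.radians(109))]); O=np.array([536.3,197.1]); e=np.array([-d[1],d[0]])
# rectify the plane z=25 strip of the press: 4 px/mm, x 60..220, y -45..45
sc=4; xs=np.arange(60,220,1/sc); ys=np.arange(45,-45,-1/sc)
def strip(z):
    G=np.array([[*(O+x*d+y*e),z] for y in ys for x in xs]); q=proj(k,G).reshape(len(ys),len(xs),2).astype(np.float32)
    return cv2.remap(k['frame'],q[...,0],q[...,1],cv2.INTER_CUBIC)
im=strip(36)
for x in range(60,220,10): cv2.line(im,((x-60)*sc,0),((x-60)*sc,8 if x%50 else 20),(255,255,0),1)
cv2.imwrite('pics/'+sys.argv[1],cv2.cvtColor(im,cv2.COLOR_RGB2BGR))
E
python3 ram.py d.png
```

```text
5.6 [558.2 128.9  87.3] [ 0.1 -3.7  4.6]
```

View pics/d.png

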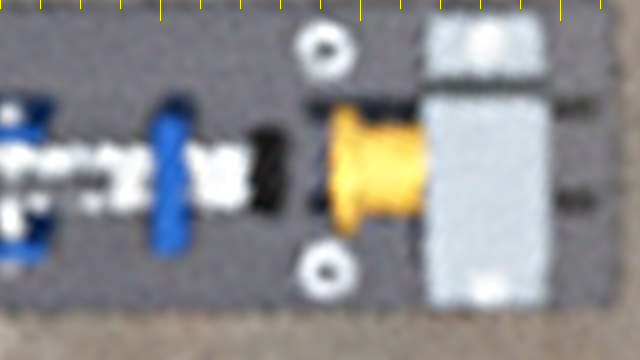

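The rectified top strip is clear. The ram face is at px 287 (x≈132), the bush face at px 331 (x≈142.7), and the block spans px 425–550, so its centre is about 182 and home is x≈162. The first stroke advanced the ram about 14 mm. I'll make a second stroke and measure numerically.

Call:
{"fn": "step_arm", "kwargs": {"commands": [{"travel": [-16, 0, 0], "angular": [0, 0, 0]}, {"travel": [-16, 0, 0], "angular": [0, 0, 0]}, {"travel": [-16, 0, 0], "angular": [0, 0, 0]}, {"travel": [0, 0, 0], "angular": [0, 0, 0]}, {"travel": [0, 0, 0], "angular": [0, 0, 0]}, {"travel": [8, 0, 0], "angular": [0, 0, 0]}, {"travel": [8, 0, 0], "angular": [0, 0, 0]}, {"travel": [8, 0, 0], "angular": [0, 0, 0]}, {"travel": [8, 0, 0], "angular": [0, 0, 0]}, {"travel": [6, 0, 0], "angular": [0, 0, 0]}, {"travel": [6, 0, 0], "angular": [0, 0, 0]}, {"travel": [5, 0, 0], "angular": [0, 0, 0]}, {"travel": [0, 0, 0], "angular": [0, 0, 0]}, {"travel": [0, 0, 0], "angular": [0, 0, 0]}]}}

```text
time_s: 6.77
eef_pos: [558.0, 128.8, 85.1]
ee_rot: [0.697, -0.117, 0.698, 0.116]
contact_force: [0.2, -2.2, 5.0]
gripper_width: 0.001
```

```bash
cat >> ram.py <<'E'
h=cv2.cvtColor(strip(36)[150:200],cv2.COLOR_RGB2HSV).astype(int)
V=np.median(h[...,2],0); S=np.median(h[...,1],0)
dk=np.where((V<55)&(xs>100))[0]; br=np.where((S>110)&(V>120)&(xs>115))[0]
print('dark',xs[dk[[0,-1]]] if len(dk) else None,'brass',xs[br[[0,-1]]])
E
python3 ram.py e.png
```

```text
6.8667 [558.  128.7  85.2] [ 0.3 -3.3  5.5]
dark [138.75 143.  ] brass [144.25 164.75]
```

Call:
{"fn": "step_arm", "kwargs": {"commands": [{"travel": [-16, 0, 0], "angular": [0, 0, 0]}, {"travel": [-16, 0, 0], "angular": [0, 0, 0]}, {"travel": [-16, 0, 0], "angular": [0, 0, 0]}, {"travel": [0, 0, 0], "angular": [0, 0, 0]}, {"travel": [0, 0, 0], "angular": [0, 0, 0]}, {"travel": [8, 0, 0], "angular": [0, 0, 0]}, {"travel": [8, 0, 0], "angular": [0, 0, 0]}, {"travel": [8, 0, 0], "angular": [0, 0, 0]}, {"travel": [8, 0, 0], "angular": [0, 0, 0]}, {"travel": [6, 0, 0], "angular": [0, 0, 0]}, {"travel": [6, 0, 0], "angular": [0, 0, 0]}, {"travel": [4, 0, 0], "angular": [0, 0, 0]}, {"travel": [0, 0, 0], "angular": [0, 0, 0]}, {"travel": [0, 0, 0], "angular": [0, 0, 0]}]}}

```text
time_s: 8.03
eef_pos: [557.9, 128.6, 85.0]
ee_rot: [0.697, -0.117, 0.698, 0.116]
contact_force: [-0.4, -2.5, 6.7]
gripper_width: -0.002
```

```bash
python3 ram.py f.png
```

```text
8.1333 [557.9 128.5  85.2] [ 0.3 -1.7  7.1]
dark [153.   156.75] brass [158.25 164.75]
```

View pics/f.png

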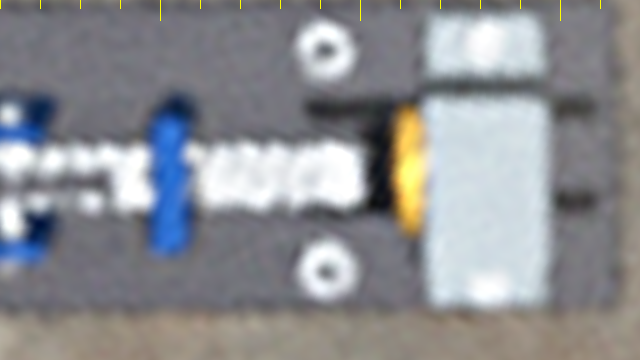

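The strip shows the ram bearing on the bush (face at px 395). The collar spans px 393–425 against the block at 425, so only about 1–3 mm remains. I'll do the next stroke in small force-checked steps.

Call:
{"fn": "step_arm", "kwargs": {"commands": [{"travel": [-16, 0, 0], "angular": [0, 0, 0]}, {"travel": [-16, 0, 0], "angular": [0, 0, 0]}, {"travel": [-16, 0, 0], "angular": [0, 0, 0]}, {"travel": [0, 0, 0], "angular": [0, 0, 0]}, {"travel": [0, 0, 0], "angular": [0, 0, 0]}, {"travel": [0, 0, 0], "angular": [0, 0, 0]}, {"travel": [6, 0, 0], "angular": [0, 0, 0]}, {"travel": [6, 0, 0], "angular": [0, 0, 0]}, {"travel": [4, 0, 0], "angular": [0, 0, 0]}, {"travel": [0, 0, 0], "angular": [0, 0, 0]}, {"travel": [0, 0, 0], "angular": [0, 0, 0]}]}}

```text
time_s: 9.05
eef_pos: [557.4, 129.3, 117.4]
ee_rot: [0.697, -0.117, 0.698, 0.117]
contact_force: [-1.6, -0.6, 1.4]
gripper_width: -0.001
```

```bash
python3 ram.py g.png
```

```text
9.15 [557.6 129.5 118. ] [-1.2  0.2  0.9]
dark [151.25 156.75] brass [158.25 165.  ]
```

Call:
{"fn": "step_arm", "kwargs": {"commands": [{"travel": [1, 0, 0], "angular": [0, 0, 0]}, {"travel": [1, 0, 0], "angular": [0, 0, 0]}, {"travel": [1, 0, 0], "angular": [0, 0, 0]}, {"travel": [0, 0, 0], "angular": [0, 0, 0]}]}}

```text
time_s: 9.48
eef_pos: [558.2, 129.3, 115.2]
ee_rot: [0.697, -0.117, 0.697, 0.117]
contact_force: [-0.3, -0.9, 1.0]
gripper_width: 0.0
```

Call:
{"fn": "step_arm", "kwargs": {"commands": [{"travel": [1, 0, 0], "angular": [0, 0, 0]}, {"travel": [1, 0, 0], "angular": [0, 0, 0]}, {"travel": [0, 0, 0], "angular": [0, 0, 0]}]}}

```text
time_s: 9.73
eef_pos: [558.5, 129.3, 113.2]
ee_rot: [0.698, -0.117, 0.697, 0.117]
contact_force: [-0.0, -1.1, 1.8]
gripper_width: 0.003
```

Call:
{"fn": "step_arm", "kwargs": {"commands": [{"travel": [1, 0, 0], "angular": [0, 0, 0]}, {"travel": [1, 0, 0], "angular": [0, 0, 0]}, {"travel": [1, 0, 0], "angular": [0, 0, 0]}, {"travel": [0, 0, 0], "angular": [0, 0, 0]}]}}

```text
time_s: 10.07
eef_pos: [558.6, 129.1, 110.4]
ee_rot: [0.698, -0.117, 0.697, 0.116]
contact_force: [-0.3, -2.3, 5.1]
gripper_width: -0.001
```

Call:
{"fn": "step_arm", "kwargs": {"commands": [{"travel": [1, 0, 0], "angular": [0, 0, 0]}, {"travel": [1, 0, 0], "angular": [0, 0, 0]}, {"travel": [0, 0, 0], "angular": [0, 0, 0]}]}}

```text
time_s: 10.32
eef_pos: [558.7, 128.9, 108.6]
ee_rot: [0.698, -0.117, 0.697, 0.116]
contact_force: [-0.6, -3.3, 5.8]
gripper_width: 0.002
```

Call:
{"fn": "step_arm", "kwargs": {"commands": [{"travel": [1, 0, 0], "angular": [0, 0, 0]}, {"travel": [1, 0, 0], "angular": [0, 0, 0]}, {"travel": [0, 0, 0], "angular": [0, 0, 0]}]}}

```text
time_s: 10.57
eef_pos: [558.8, 128.7, 106.9]
ee_rot: [0.698, -0.117, 0.697, 0.116]
contact_force: [-0.8, -4.4, 8.5]
gripper_width: 0.001
```

Call:
{"fn": "step_arm", "kwargs": {"commands": [{"travel": [1, 0, 0], "angular": [0, 0, 0]}, {"travel": [1, 0, 0], "angular": [0, 0, 0]}, {"travel": [0, 0, 0], "angular": [0, 0, 0]}]}}

```text
time_s: 10.82
eef_pos: [558.9, 128.5, 105.0]
ee_rot: [0.698, -0.117, 0.697, 0.116]
contact_force: [-0.1, -3.8, 9.2]
gripper_width: 0.002
```

Call:
{"fn": "step_arm", "kwargs": {"commands": [{"travel": [1, 0, 0], "angular": [0, 0, 0]}, {"travel": [1, 0, 0], "angular": [0, 0, 0]}, {"travel": [0, 0, 0], "angular": [0, 0, 0]}]}}

```text
time_s: 11.07
eef_pos: [559.0, 128.2, 103.3]
ee_rot: [0.698, -0.117, 0.697, 0.116]
contact_force: [-1.2, -6.0, 13.7]
gripper_width: 0.004
```

Call:
{"fn": "step_arm", "kwargs": {"commands": [{"travel": [0.5, 0, 0], "angular": [0, 0, 0]}, {"travel": [0.5, 0, 0], "angular": [0, 0, 0]}, {"travel": [0, 0, 0], "angular": [0, 0, 0]}]}}

```text
time_s: 11.32
eef_pos: [558.9, 128.6, 102.2]
ee_rot: [0.698, -0.117, 0.697, 0.116]
contact_force: [1.4, -1.9, 3.6]
gripper_width: 0.001
```

```bash
python3 ram.py h.png
```

```text
11.4167 [558.6 129.2 101.6] [ 1.1 -2.6  3. ]
dark [151.25 158.25] brass [159.75 164.25]
```

View pics/h.png

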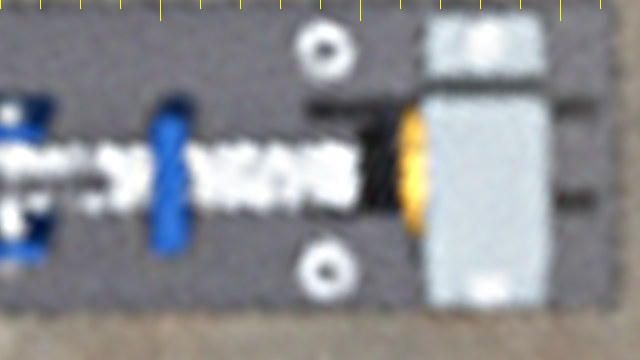

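The collar has moved up to px 398–427, close to home, but the force fell, so the ram seems to have dropped back about 2 mm. I'll continue the stroke carefully.

Call:
{"fn": "step_arm", "kwargs": {"commands": [{"travel": [1, 0, 0], "angular": [0, 0, 0]}, {"travel": [1, 0, 0], "angular": [0, 0, 0]}, {"travel": [0, 0, 0], "angular": [0, 0, 0]}]}}

```text
time_s: 11.67
eef_pos: [558.5, 129.5, 99.2]
ee_rot: [0.698, -0.117, 0.697, 0.117]
contact_force: [2.1, -2.0, 3.4]
gripper_width: 0.004
```

Call:
{"fn": "step_arm", "kwargs": {"commands": [{"travel": [1, 0, 0], "angular": [0, 0, 0]}, {"travel": [1, 0, 0], "angular": [0, 0, 0]}, {"travel": [1, 0, 0], "angular": [0, 0, 0]}, {"travel": [0, 0, 0], "angular": [0, 0, 0]}]}}

```text
time_s: 12.0
eef_pos: [558.5, 129.4, 96.5]
ee_rot: [0.698, -0.117, 0.697, 0.117]
contact_force: [0.9, -2.7, 6.0]
gripper_width: -0.004
```

```bash
python3 ram.py i.png
```

```text
12.1 [558.5 129.4  96.5] [ 1.1 -2.   5.2]
dark [153.25 158.25] brass [159.75 164.25]
```

Call:
{"fn": "step_arm", "kwargs": {"commands": [{"travel": [1, 0, 0], "angular": [0, 0, 0]}, {"travel": [1, 0, 0], "angular": [0, 0, 0]}, {"travel": [0, 0, 0], "angular": [0, 0, 0]}]}}

```text
time_s: 12.35
eef_pos: [558.5, 129.4, 94.5]
ee_rot: [0.698, -0.117, 0.697, 0.117]
contact_force: [-0.2, -2.9, 7.3]
gripper_width: -0.001
```

Call:
{"fn": "step_arm", "kwargs": {"commands": [{"travel": [1, 0, 0], "angular": [0, 0, 0]}, {"travel": [1, 0, 0], "angular": [0, 0, 0]}, {"travel": [0, 0, 0], "angular": [0, 0, 0]}]}}

```text
time_s: 12.6
eef_pos: [558.6, 129.5, 93.0]
ee_rot: [0.698, -0.117, 0.697, 0.117]
contact_force: [-1.3, -3.5, 11.9]
gripper_width: -0.003
```

Call:
{"fn": "step_arm", "kwargs": {"commands": [{"travel": [0.5, 0, 0], "angular": [0, 0, 0]}, {"travel": [0.5, 0, 0], "angular": [0, 0, 0]}]}}

```text
time_s: 12.77
eef_pos: [558.6, 129.5, 92.3]
ee_rot: [0.698, -0.117, 0.697, 0.116]
contact_force: [-1.2, -4.4, 14.3]
gripper_width: 0.002
```

```bash
python3 ram.py j.png
```

```text
12.8667 [558.6 129.5  92.3] [-1.2 -3.4 13.2]
dark [154.25 158.5 ] brass [159.75 164.25]
```

Call:
{"fn": "step_arm", "kwargs": {"commands": [{"travel": [0.5, 0, 0], "angular": [0, 0, 0]}, {"travel": [0.5, 0, 0], "angular": [0, 0, 0]}, {"travel": [0, 0, 0], "angular": [0, 0, 0]}]}}

```text
time_s: 13.12
eef_pos: [558.7, 129.5, 91.6]
ee_rot: [0.698, -0.117, 0.697, 0.116]
contact_force: [-1.7, -2.6, 15.0]
gripper_width: 0.0
```

```bash
python3 ram.py k.png
```

```text
13.2167 [558.6 129.5  91.6] [-2.1 -4.5 15.6]
dark [154.   158.25] brass [159.75 164.25]
```

View pics/k.png

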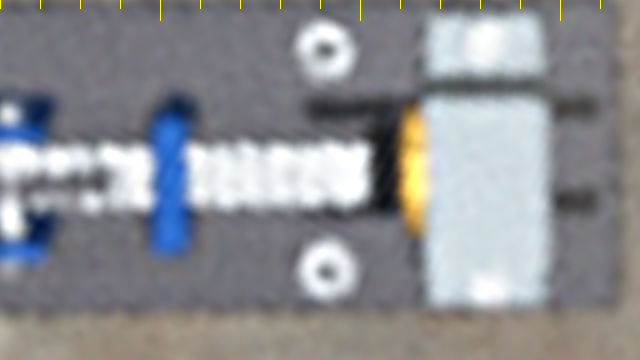

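The ram bears on the collar at px 395–400. The collar stays put against the block (px 398–427) while the force climbs to 15.6 N, so the bush is home and the trigger is hard. I'll let go and move over the release pad.

Call:
{"fn": "step_arm", "kwargs": {"commands": [{"travel": [-8, 0, 0], "angular": [0, 0, 0]}, {"travel": [-14, 0, 0], "angular": [0, 0, 0]}, {"travel": [-16, 0, 0], "angular": [0, 0, 0]}, {"travel": [-16, 0, 0], "angular": [0, 0, 0]}, {"travel": [-16, 0, 0], "angular": [0, 0, 0]}, {"travel": [0, 21.4, 0], "angular": [0, 0, 0]}, {"travel": [0, 21.4, 0], "angular": [0, 0, 0]}, {"travel": [0, 21.4, 0], "angular": [0, 0, 0]}, {"travel": [0, 21.4, 0], "angular": [0, 0, 0]}, {"travel": [0, 21.4, 1], "angular": [0, 0, 0]}, {"travel": [0, 0, 0], "angular": [0, 0, 0]}, {"travel": [0, 0, 0], "angular": [0, 0, 0]}, {"travel": [0, 0, 0], "angular": [0, 0, 0]}]}}

```text
time_s: 14.3
eef_pos: [523.8, 230.6, 160.1]
ee_rot: [0.697, -0.117, 0.698, 0.117]
contact_force: [0.3, -0.2, -0.1]
gripper_width: 0.002
```

```bash
python3 ram.py l.png
```

```text
14.4 [524.4 229.7 160. ] [-0.4 -0.7  0. ]
dark [151.5  158.25] brass [159.75 164.25]
```

Call:
{"fn": "step_arm", "kwargs": {"commands": [{"travel": [20, 1, 0], "angular": [0, 0, 0]}, {"travel": [20, 0, 0], "angular": [0, 0, 0]}, {"travel": [20, 0, 0], "angular": [0, 0, 0]}, {"travel": [15, 0, 0], "angular": [0, 0, 0]}, {"travel": [2, 0, 0], "angular": [0, 0, 0]}, {"travel": [2, 0, 0], "angular": [0, 0, 0]}, {"travel": [2, 0, 0], "angular": [0, 0, 0]}, {"travel": [0, 0, 0], "angular": [0, 0, 0]}, {"travel": [0, 0, 0], "angular": [0, 0, 0]}]}}

```text
time_s: 15.15
eef_pos: [524.6, 232.1, 80.2]
ee_rot: [0.698, -0.116, 0.697, 0.117]
contact_force: [-0.6, 0.1, 0.4]
gripper_width: -0.003
```

```bash
python3 ram.py m.png
```

```text
15.25 [524.4 232.2  80. ] [ 0.5 -0.6  0.9]
dark [151.25 158.25] brass [159.75 164.25]
```

Call:
{"fn": "step_arm", "kwargs": {"commands": [{"travel": [1.5, 0, 0], "angular": [0, 0, 0]}, {"travel": [1.5, 0, 0], "angular": [0, 0, 0]}, {"travel": [1.5, 0, 0], "angular": [0, 0, 0]}, {"travel": [1.2, 0, 0], "angular": [0, 0, 0]}, {"travel": [0, 0, 0], "angular": [0, 0, 0]}, {"travel": [0, 0, 0], "angular": [0, 0, 0]}, {"travel": [0, 0, 0], "angular": [0, 0, 0]}, {"travel": [0, 0, 0], "angular": [0, 0, 0]}, {"travel": [0, 0, 0], "angular": [0, 0, 0]}, {"travel": [0, 0, 0], "angular": [0, 0, 0]}]}}

```text
time_s: 16.08
eef_pos: [525.7, 229.0, 74.4]
ee_rot: [0.698, -0.117, 0.697, 0.114]
contact_force: [1.8, -8.4, 7.3]
gripper_width: 0.002
```

```bash
python3 ram.py n.png
```

```text
16.1833 [525.7 229.   74.5] [ 1.8 -8.2  7.9]
dark [111. 118.] brass [159.75 164.25]
```

View pics/n.png

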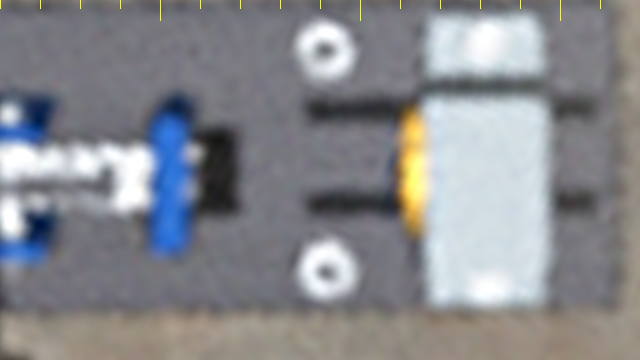

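The ram is fully back (face at px 235, x≈118) and the collar is still against the block. I'll lift off and back well clear.

Call:
{"fn": "step_arm", "kwargs": {"commands": [{"travel": [-3, 0, 0], "angular": [0, 0, 0]}, {"travel": [-8, 0, 0], "angular": [0, 0, 0]}, {"travel": [-20, 0, 0], "angular": [0, 0, 0]}, {"travel": [-30, 0, 0], "angular": [0, 0, 0]}, {"travel": [-30, 0, 0], "angular": [0, 0, 0]}, {"travel": [-30, 0, 0], "angular": [0, 0, 0]}, {"travel": [-20, 0, 0], "angular": [0, 0, 0]}, {"travel": [0, -15, -15], "angular": [0, 0, 0]}, {"travel": [0, -30, -20], "angular": [0, 0, 0]}, {"travel": [0, -30, -20], "angular": [0, 0, 0]}, {"travel": [0, -30, -20], "angular": [0, 0, 0]}, {"travel": [0, -30, -10], "angular": [0, 0, 0]}, {"travel": [0, 0, 0], "angular": [0, 0, 0]}, {"travel": [0, 0, 0], "angular": [0, 0, 0]}, {"travel": [0, 0, 0], "angular": [0, 0, 0]}, {"travel": [0, 0, 0], "angular": [0, 0, 0]}]}}

```text
time_s: 17.52
eef_pos: [487.6, 78.4, 215.0]
ee_rot: [0.698, -0.117, 0.697, 0.118]
contact_force: [0.3, -0.1, -0.1]
gripper_width: 0.001
```

```bash
python3 ram.py o.png; python3 look.py p.png; python3 - <<'E'
from m import *
for k in c[1:]:
    W=cloud(k); h=cv2.cvtColor(k['frame'],cv2.COLOR_RGB2HSV); H,S=h[...,0].astype(int),h[...,1]
    for q in (((H<8)|(H>172))&(S>120)&(np.hypot(W[...,0]-557,W[...,1]-131)<40)&(W[...,2]>30),(H>20)&(H<34)&(S>130)&(np.hypot(W[...,0]-523,W[...,1]-231)<25)&(W[...,2]>30)):
        print(q.sum(),W[q].mean(0).round(1),np.median(W[q][:,2]))
E
```

```text
17.6167 [487.6  78.2 214.8] [ 0.   0.2 -0.1]
dark [111.25 118.  ] brass [159.75 164.25]
17.7167 [487.6  77.7 214.6] [ 0.1  0.1 -0.6]
[281 190] [425 255]
78 [160.6 163.2 165.7 170.9 192.7 194.6] [-19.7  24.3]
43 [159.4 159.8 160.6 161.3 166.2 166.5] [-6.5 16.8]
[278 150] [411 245]
55 [164.9 165.6 168.6 175.2 193.8 195.5] [-19.4  23.3]
16 [159.5 159.7 161.3 162.6 164.2 164.3] [-16.3  14.8]
[(252, 560, 3), (400, 560, 3)] 0.9202453987730062
172 [558.5 133.9 108. ] 108.06286879196495
91 [524.3 232.5  56.7] 57.145394700469545
```

View pics/p.png

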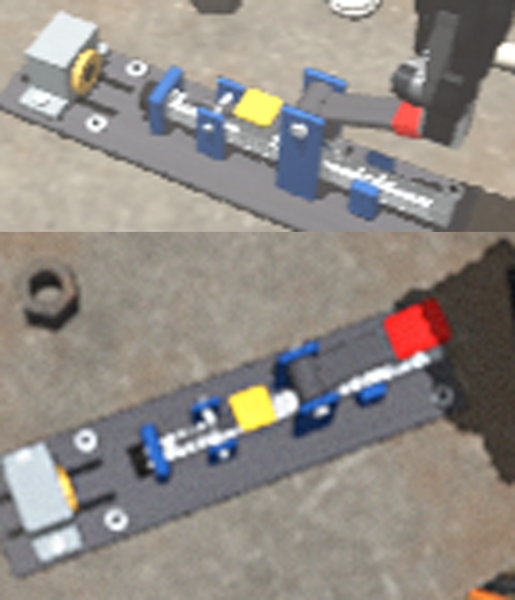

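Both levers are up (red pad at 108 mm, yellow at 57 mm), the ram is back, the collar sits against the block, and the hand is clear. I'll hand in.

```bash
python3 -c "
from rig import robot
print(robot.finish_job())"
```

```text
the job is handed in; nothing more can be done
None
```

I pumped the trigger four times until it went hard, pressed the release pad once so the ram sprang back, and handed the job in at 17.7 s of the 48 s allowed.

- **Bush home:** On the last stroke the collar stopped moving against the block while the trigger force rose to about 16 N, the highest I read. I stopped there, under the 25 N limit. I inferred home from that and from the pictures, not from a direct depth reading. The collar's front face measured about 2 mm nearer the ram than my estimate of the home position. About 4.5 mm of the 5 mm collar showed in front of the block, which fits it being seated.
- **Unexplained dip:** Midway through the last stroke the force dropped from about 15 N to about 4 N, and the ram fell back about 2 mm. It picked up again as I kept pressing, and I did not find the cause. Forces were only read at the end of each move, so the peak just before that drop was not recorded.
- **Release:** The ram face returned to 118 mm, which is fully back. There was about 8 N of sideways force on the fingers while the pad was held down, and it was gone after lifting off.
- **Final checks:** The red pad stood at 108 mm and the yellow at 57 mm, so both levers were let go. The collar had not moved, the hand was clear, and the contact force was about 0. The coupling looked undisturbed. I did not check the mug again at the end, but the arm never went near it.

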